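Turn a rack of rinsed vials out to drain

TASK

Turn the covered rack of rinsed vials upside down into the draining tray, keeping its loose cover held shut against it all the way and setting it down gently, so that it lies flat on its cover inside the tray. Then lift the rack away, leaving the cover in the tray with all six vials standing mouth down on it, and put the empty rack down on the counter beside the tray. Leave everything else on the counter where it is.

Things in the scene. Friction and masses are not known exactly. Their poses are not given: they have to be found in the camera images.
- rack_mid (a point): Blue vial rack, loose, 160 g: a box of 2 x 3 wells (21 mm square, 37 mm deep) open at the top; 57 mm wide (own x), 81 mm long (own y), 40 mm high (own z, to the open top). The point is its middle, 20 mm above its underside. Starts upright on the counter with six vials inside and the cover on; own y points to the robot's left within 40 degrees. Its lowest 22 mm is full size.
- rack_joint (a point): Point on the rack's centre line 22 mm above its underside, where the cover's edge meets the rack's full-size band; axes as the rack's. Above it the rack's walls step in 3.5 mm for the skirt of the cover. Rack and cover together are a block 57 x 81 x 43 mm with flush sides: fingers squeezing the two sides 57 mm apart (along x) across this joint hold both.
- cover_mid (a point): Loose white slotted cover (drain plate), 90 g, on the rack: 57 x 81 mm outside, 20.5 mm high: a 3 mm plate and a skirt 17.5 mm deep that slips over the rack's stepped-in top with 1 mm play; only its weight keeps it on. The point is half-way up (10.25 mm from either side); own z points out of the plate's outer face; axes parallel to the rack's.
- tray: Stainless draining tray, fixed to the counter, 240 x 240 mm outside, walls 16 mm high and 3 mm thick, floor 3 mm thick. Origin: centre of its underside, on the counter; z up, x and y along its sides. It stands to the left or to the right of the rack.
- vial0_mid (a point): Open amber glass vial, 18 mm diameter, 36 mm tall, with a 16 mm wide lip round its mouth; it stands mouth up in a well of the rack, wholly below the rack's top (1 mm of play under the cover). The point is half-way up; own z points to its mouth. About 12 g, loose.
- vial1_mid (a point): Another vial like vial0.
- vial2_mid (a point): Another vial like vial0.
- vial3_mid (a point): Another vial like vial0.
- vial4_mid (a point): Another vial like vial0.
- vial5_mid (a point): Another vial like vial0.
- carton_pink: White medicine carton with a pink band, 45 x 120 x 30 mm, loose, a bystander; origin at the centre of its underside.
- carton_green: White medicine carton with a green band, 50 x 100 x 40 mm, loose, a bystander; origin at the centre of its underside.
- syrup: Amber medicine bottle, 52 mm diameter, 115 mm tall, loose, a bystander; origin at the centre of its underside.
- tub: White tablet tub with a blue cap, 52 mm diameter, 65 mm tall, loose, a bystander; origin at the centre of its underside.
- mug: White mug, 80 mm diameter, 95 mm tall, loose, a bystander; origin at the centre of its underside.
- phone: Phone lying flat, 72 x 148 x 8 mm, loose, a bystander; origin at the centre of its underside.
Not all that is in view belongs to the job. What is shaped like the part that bears cover_mid but green is not meant.

How it is judged:
By the outcome, as a careful person would: the job done as asked, in the order asked, and still so for the second after the job is handed in, with the robot touching nothing.
It also fails if it takes over 72 s, if anything falls off the work surface, if the arm or the gripper's body presses on something with over 40 N, if the wrist force passes 120 N, or if a joint passes its speed limit or range.

ROBOT

A 6-joint arm with a two-finger parallel gripper is mounted at the origin on the work surface. World frame = base frame: x ahead of the robot, y to its left, z up, the work surface at z = 0. Lengths are in m, angles in degrees, forces in N, time in s.
With the tool pointing down it reaches from about 0.35 to 0.875 m from the base axis. Payload 4.2 kg.
Tool frame: the origin (TCP) lies on the front face of the gripper's body, between the roots of the fingers; the fingertips stand finger_overhang ahead of it and the grasp point (between the pads) lies 51 mm ahead of it (finger_overhang is the distance from the TCP to the fingertips, in m); z points along the fingers, y is the line along which they close (so a half turn about z gives the same grasp; the last joint's range is limited). The gripper opens to 87 mm and grips with 3 to 60 N. Pads are 19 mm wide; open, the fingers measure 117 mm over their backs; the gripper's body (75 mm by 190 mm) begins 51 mm behind the grasp point.
Start: joints at [-56.23, 22.042, 0.453, 0, -68.411, -14.817], TCP at [0.203, -0.591, 0.292] pointing down, gripper open.
Joint ranges: [-179.83, 179.83], [-69.29, 118.12], [-61.27, 80.66], [-181.25, 117.63], [-171.15, -9.14], [-177.46, 177.46]. Speed limits (degrees/s): [159.86, 159.86, 180, 180, 180, 180].

INTERFACE

Orientations are given as a 3x3 rotation matrix whose columns are the frame's x, y, z axes.
In Python, from station import sense, capture, camera_model, finish_job, finger_overhang gives the robot as it stands. The module is installed in compiled form; this text tells all that it offers.
- The arm moves only by the tool jog_arm, never from a script. Its argument "rows" is a list that holds one entry, the list of rows, each a list of 4 numbers: the shift along the tool's x, y, z in m, then the turn about the tool's z in rad. A call has 1 to 20 rows; each row shifts and turns the commanded pose from where the row before left it, along the tool's axes as they then stand; what a row does not reach is not made up. A row lasts 1/8 s, in which the tool goes at most 62.5 mm and 10.7 degrees, less where a joint would pass 70% of its speed; a pose out of reach is approached as far as the arm can. A call is refused whole if a number of a shift passes 0.0625 or a number of a turn 0.188, either way. A call with a gripper value outside its range is refused whole. "claw" is the opening, from 0 (shut) to 1 (fully open), set as the call begins (left out, the last holds). The fingers move at their own pace and stop on an object; the grip force is fixed at half the most. Time passes only in rows, so rows that do not move let the fingers close. It gives the time, the measured TCP pose, the force, the opening and the grip force at its end, in the units of the state.
- sense(): the state, without advancing time (a new reading comes with each control period).
- capture(name): name is "scene" or "top" or "wrist"; returns the picture (384x512x3 uint8, red, green, blue); there is no depth.
- camera_model(name): a dict with "fovy" (degrees; the focal length in pixels is half the picture's height over the tangent of half this angle, whatever the lens; pixels are square), "cx", "cy" (the principal point, pixels), "eye" and "rotation" of the camera in the world. Camera axes: x right, y down, z forward; pixel columns grow to the right and rows downward; lengths in m; the calibration is good to about 2 mm. A picture is of the moment at which its call begins: read the wrist's pose just before it. camera_model takes no time and is no camera call; for the wrist camera it gives the pose at the moment of the call.
- finish_job(): hands the job in; it is judged then, once.
The state is a dict: "time_s": time; "joints": joint angles; "joint_velocities": joint speeds; "effort": joint torques, N m; "tcp_pos": TCP position; "ee_rot": TCP orientation; "wrist_force": force on the tool from outside, world axes, zero at the start; "moment": the same for the moment, N m; "gripper_width": opening from 0.0 (shut) to 1.0 (fully open); "gripper_force": force on a finger pad.
Only numpy, scipy, OpenCV 4.12 (cv2) and the standard library are available. Lean on these libraries where they do the work, as an engineer would, in place of code of your own. Each camera call takes 0.05 s, during which the arm holds its last target. There are 200 camera calls.

## Working session

There is one attempt and no reset: what is moved stays moved. The work goes in short steps, Python scripts to look and compute and a tool call to move; the robot and the scene stay as the last step left them, time stands still between calls to the robot, and variables do not carry over. Pictures are saved under pics/ and viewed, at most 10 in all, crops included, and the job is handed in when it is done.

Besides the shell and the picture viewer there is one more tool, called after ">>>" in YAML: its name, and indented under it one key for each argument. jog_arm: Moves the arm, as the interface text tells. Its arguments: {"type":"object","properties":{"rows":{"type":"array"},"claw":{"type":"number"}},"required":["rows"]}

```bash
mkdir -p pics
python3 - <<'E'
from station import *
import cv2,numpy as np
for n in ("top","scene"):
    m=camera_model(n);print(n,{k:np.round(v,4).tolist() for k,v in m.items() if not isinstance(v,str)})
    cv2.imwrite(f"pics/{n}0.png",cv2.resize(capture(n)[:,:,::-1],(768,576),interpolation=cv2.INTER_CUBIC))
print(finger_overhang);print(sense())
E
```

```text
top {'fovy': 44.8624, 'cx': 252.6851, 'cy': 196.8148, 'eye': [0.4698, -0.0152, 1.7492], 'rotation': [[0.0272, -0.997, 0.0721], [-0.9996, -0.0274, -0.0015], [0.0034, -0.0721, -0.9974]]}
scene {'fovy': 56.6601, 'cx': 256.7304, 'cy': 192.8757, 'eye': [1.2704, -0.3072, 0.8134], 'rotation': [[0.4085, 0.6369, -0.6538], [0.9126, -0.2954, 0.2825], [-0.0132, -0.7121, -0.702]]}
0.0697
{'time_s': 0.1, 'joints': array([-5.62311983e+01,  2.20899384e+01,  3.88381520e-01, -2.40679492e-02,
       -6.84089508e+01, -1.48177746e+01]), 'joint_velocities': array([ 0.04923651, -0.11047112,  0.25634357,  0.11439523,  0.02828562,
        0.04461984]), 'effort': array([-6.00600688e-04, -3.91689670e+01,  1.87935090e+01,  4.23188254e+00,
        1.34842182e-02, -7.64976767e-05]), 'tcp_pos': array([ 0.20288834, -0.59075309,  0.2912396 ]), 'ee_rot': array([[-9.45846773e-01, -3.24612574e-01, -7.47356805e-04],
       [-3.24613414e-01,  9.45845028e-01,  1.82040388e-03],
       [ 1.15957727e-04,  1.96442518e-03, -9.99998064e-01]]), 'wrist_force': array([ 0.19199529,  0.42829856, -0.1724915 ]), 'moment': array([-0.01065656,  0.00223951,  0.03920104]), 'gripper_force': 0.0, 'gripper_width': 0.9953873803119202}
```

View pics/top0.png

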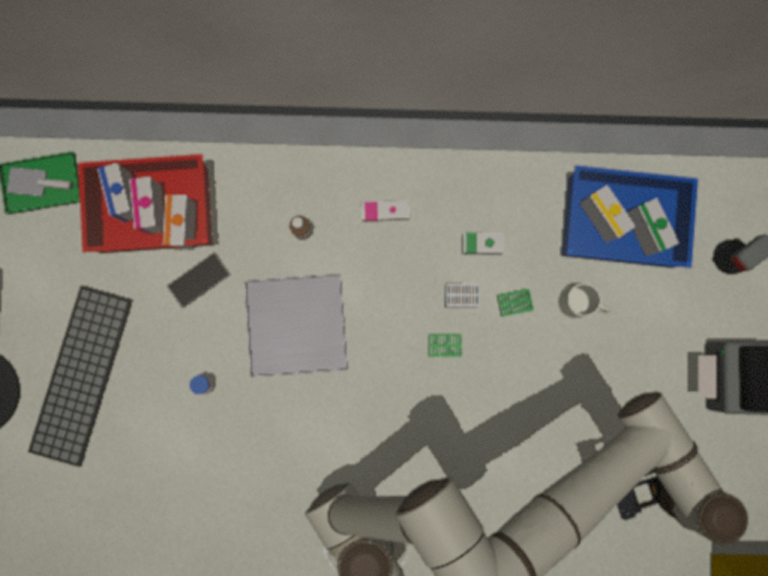

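View pics/scene0.png

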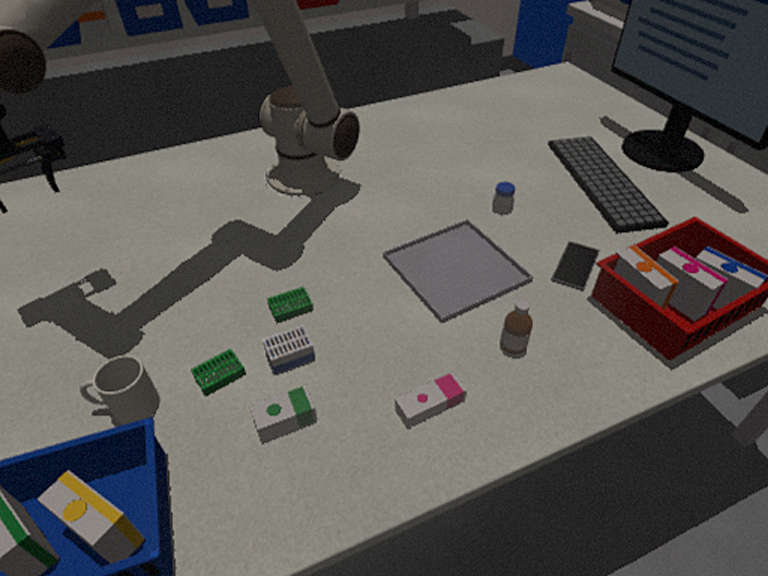

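The rack is the white-slotted box over a blue band at top-view pixel (462,295), or (289,345) in the scene view. Two things could be mistaken for it: the green look-alikes at (515,302) and (445,345) in the top view. The tray is the grey square around (297,325). I'll measure both and check the rack in a close crop.

```bash
cat > h.py <<'E'
from station import *
import cv2,numpy as np
def ray(m,u,v):
    f=192/np.tan(np.radians(m["fovy"])/2)
    return np.array(m["rotation"])@np.array([(u-m["cx"])/f,(v-m["cy"])/f,1])
def topos(m,u,v,z):
    d=ray(m,u,v);e=np.array(m["eye"]);return e+d*(z-e[2])/d[2]
def proj(m,p):
    f=192/np.tan(np.radians(m["fovy"])/2)
    c=np.array(m["rotation"]).T@(np.array(p)-np.array(m["eye"]));return c[:2]/c[2]*f+[m["cx"],m["cy"]]
E
python3 - <<'E'
from h import *
m=camera_model("top")
img=np.median([capture("top") for _ in range(4)],axis=0).astype(np.uint8)
cv2.imwrite("pics/crop.png",cv2.resize(img[170:250,270:370][:,:,::-1],(800,640)[:2],interpolation=cv2.INTER_CUBIC)[:600])
np.save("top.npy",img)
g=img.astype(int)
# cover: bright neutral, in region
def rect(mask,z,off):
    n,l,s,c=cv2.connectedComponentsWithStats(mask.astype(np.uint8))
    k=1+np.argmax(s[1:,4]);ys,xs=np.nonzero(l==k)
    P=np.array([topos(m,x+off[0],y+off[1],z)[:2] for x,y in zip(xs,ys)],np.float32)
    print(len(xs),cv2.minAreaRect(P))
hsv=cv2.cvtColor(img,cv2.COLOR_RGB2HSV)
print(hsv[196,300:318].tolist(),hsv[220,150:170:4].tolist(),hsv[180,310])
for u,v,z,n in [(308,196.7,.043,'rack'),(198,217,.003,'tray'),(343.5,201,.03,'greenR'),(297,230,.03,'greenN'),(386,200,.09,'mug'),(257,140,.03,'pink'),(322,162,.04,'green carton'),(200,150,.11,'syrup'),(493,250,0.1,'scanner'),(300,102,0,'edge'),(490,370,0,'yellow'),(135,256,.06,'tub'),(135,188,0,'phone')]: print(n,topos(m,u,v,z).round(3))
for n,c in dict(tray=[(247,280),(340,275),(347,369),(253,376)],rack=[(446,283),(479,283),(479,307),(445,307)]).items():
    P=np.array([topos(m,u/1.5,v/1.5,.016 if n=='tray' else .043)[:2] for u,v in c],np.float32);print(n,P.mean(0),cv2.minAreaRect(P))
E
```

```text
[[19, 12, 172], [16, 16, 173], [15, 9, 173], [23, 6, 167], [30, 8, 164], [21, 11, 168], [23, 12, 165], [17, 13, 172], [19, 17, 165], [18, 18, 166], [19, 12, 164], [24, 8, 163], [20, 5, 164], [23, 14, 162], [21, 15, 166], [18, 19, 163], [23, 14, 168], [15, 6, 160]] [[28, 24, 161], [28, 24, 161], [28, 22, 163], [28, 22, 162], [8, 9, 108]] [ 28  23 166]
rack [ 0.599 -0.221  0.043]
tray [0.515 0.185 0.003]
greenR [ 0.588 -0.355  0.03 ]
greenN [ 0.476 -0.184  0.03 ]
mug [ 0.592 -0.495  0.09 ]
pink [ 0.808 -0.028  0.03 ]
green carton [ 0.73  -0.271  0.04 ]
syrup [0.75  0.174 0.11 ]
scanner [ 0.424 -0.871  0.1  ]
edge [ 0.965 -0.189  0.   ]
yellow [-0.018 -0.908  0.   ]
tub [0.367 0.401 0.06 ]
phone [0.617 0.427 0.   ]
tray [0.5160834  0.18435827] ((0.5172250270843506, 0.18434123694896698), (0.23907285928726196, 0.2325863540172577), 5.895591735839844)
rack [ 0.59942126 -0.22178508] ((0.5994082689285278, -0.22122296690940857), (0.05903191864490509, 0.08395406603813171), 1.569905161857605)
```

View pics/crop.png

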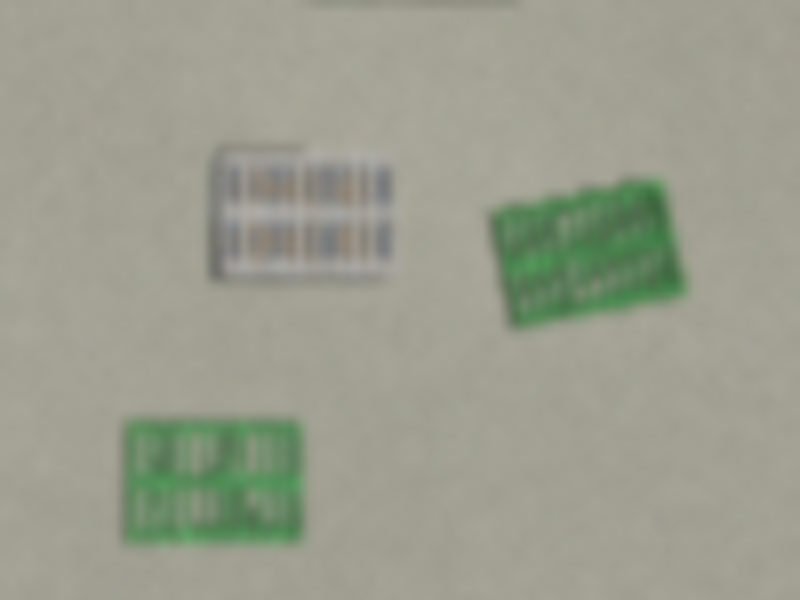

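>>> jog_arm:
  rows:
    - [[0.044,0.026,-0.05,0],[0.044,0.026,-0.05,0],[0.044,0.026,-0.05,0],[0.044,0.026,-0.05,0],[0,0,-0.06,0],[0,0,-0.06,0],[0,0,-0.06,0],[0,0,-0.06,0],[0,0,-0.06,0],[0,0,-0.06,0],[0,0,-0.06,0],[0,0,-0.06,0]]

```text
time_s: 1.8
tcp_pos: [0.0256, -0.4786, 0.8075]
ee_rot: [[-0.946, -0.324, -0.006], [-0.323, 0.944, -0.068], [0.028, -0.063, -0.998]]
wrist_force: [1.2, 0.6, 0.7]
gripper_width: 1.003
gripper_force: 0.0
```

```bash
python3 -c "
from station import *
s=sense();print(s['time_s'],s['joints'].round(1),s['tcp_pos'].round(3));print(s['ee_rot'].round(3))"
```

```text
1.8 [ -66.5   22.7   80.7    3.2 -144.4   -1.9] [ 0.026 -0.479  0.807]
[[-0.946 -0.324 -0.006]
 [-0.323  0.944 -0.068]
 [ 0.028 -0.063 -0.998]]
```

>>> jog_arm:
  rows:
    - [[0,0,-0.06,0],[0,0,-0.06,0],[0,0,-0.06,0],[0,0,-0.06,0]]

```text
time_s: 2.3
tcp_pos: [0.0241, -0.374, 0.8661]
ee_rot: [[-0.945, -0.326, -0.016], [-0.32, 0.935, -0.15], [0.064, -0.137, -0.989]]
wrist_force: [-0.2, -0.3, 0.2]
gripper_width: 1.006
gripper_force: 0.0
```

```bash
python3 -c "
from station import *
s=sense();print(s['time_s'],s['joints'].round(1),s['tcp_pos'].round(3));print(s['ee_rot'].round(3))"
```

```text
2.3 [ -57.7   15.4   80.7   10.2 -148.    -4.3] [ 0.024 -0.374  0.866]
[[-0.945 -0.326 -0.016]
 [-0.32   0.935 -0.15 ]
 [ 0.064 -0.137 -0.989]]
```

```bash
cat > kin.py <<'E'
import numpy as np
from scipy.spatial.transform import Rotation as Ro
from scipy.optimize import least_squares
J=np.array([[-56.231,22.09,.388,-.024,-68.409,-14.818],[-66.5,22.7,80.7,3.2,-144.4,-1.9],[-57.7,15.4,80.7,10.2,-148,-4.3]])
P=np.array([[.20289,-.59075,.29124],[.0256,-.4786,.8075],[.0241,-.374,.8661]])
Rm=[[[-.9458,-.3246,-.0007],[-.3246,.9458,.0018],[.0001,.002,-1]],[[-.946,-.324,-.006],[-.323,.944,-.068],[.028,-.063,-.998]],[[-.945,-.326,-.016],[-.32,.935,-.15],[.064,-.137,-.989]]]
def R(a,t): return Ro.from_euler(a,t,degrees=True)
def fk(q,p,s4=1,s6=-1):
    h,a1,L2,a3,L4,L6,d=p
    A=R('z',q[0])*R('y',q[1]); x=R('z',q[0]).apply([a1,d,h])+A.apply([0,0,L2])
    A=A*R('y',-q[2]); x=x+A.apply([L4,0,a3])
    A=A*R('x',s4*q[3])*R('y',-q[4]); x=x+A.apply([L6,0,0])
    A=A*R('x',s6*q[5]); return x,A
E
python3 - <<'E'
from kin import *
for s4 in(1,-1):
  for s6 in(1,-1):
    f=lambda p:np.concatenate([fk(j,p,s4,s6)[0]-t for j,t in zip(J,P)]+[.002*(p-p0)])
    p0=np.array([.3,0,.45,0,.45,.2,-.16])
    r=least_squares(f,p0)
    B=[fk(j,r.x,s4,s6)[1].as_matrix() for j in J]
    print(s4,s6,r.x.round(3),(r.fun[:9]*1000).round(1))
    C=[(B[i].T@np.array(Rm[i])) for i in range(3)]
    print(np.round(C[0],2).tolist(),np.abs(C[1]-C[0]).max(),np.abs(C[2]-C[0]).max())
E
```

```text
1 1 [-0.233  0.008  0.554 -0.019  0.424 -0.185 -0.161] [-1.3 -0.4 -0.2  1.  -1.7  4.9  0.1  1.9 -4.6]
[[0.0, -0.0, 1.0], [-0.87, 0.49, 0.0], [-0.49, -0.87, 0.0]] 0.3377659253414252 0.18304274891933053
1 -1 [-0.233  0.008  0.554 -0.019  0.424 -0.185 -0.161] [-1.3 -0.4 -0.2  1.  -1.7  4.9  0.1  1.9 -4.6]
[[0.0, -0.0, 1.0], [-1.0, 0.0, 0.0], [-0.0, -1.0, -0.0]] 0.09112974890029552 0.2971511901895555
-1 1 [ 0.006 -0.06   0.705  0.003  0.428  0.213 -0.16 ] [-0.2 -0.  -0.   0.6 -0.1  1.  -0.5  0.  -0.9]
[[0.0, -0.0, 1.0], [-0.87, 0.49, 0.0], [-0.49, -0.87, 0.0]] 0.4275834564854404 0.3444517903740091
-1 -1 [ 0.006 -0.06   0.705  0.003  0.428  0.213 -0.16 ] [-0.2 -0.  -0.   0.6 -0.1  1.  -0.5  0.  -0.9]
[[0.0, -0.0, 1.0], [-1.0, -0.0, 0.0], [0.0, -1.0, 0.0]] 0.0021049362113017985 0.001336165894535361
```

>>> jog_arm:
  rows:
    - [[0.015,-0.037,0.053,0],[0.015,-0.037,0.053,0],[0.015,-0.037,0.053,0],[0.015,-0.037,0.053,0],[0.015,-0.037,0.053,0],[0.015,-0.037,0.053,0],[0.015,-0.037,0.053,0],[0.015,-0.037,0.053,0],[0,-0.055,-0.025,0],[0,-0.055,-0.025,0],[0,-0.055,-0.025,0],[0,-0.055,-0.025,0]]

```text
time_s: 3.8
tcp_pos: [0.0636, -0.8127, 0.5687]
ee_rot: [[-0.943, -0.331, -0.023], [-0.319, 0.924, -0.212], [0.091, -0.193, -0.977]]
wrist_force: [-0.3, -0.9, -0.2]
gripper_width: 1.001
gripper_force: 0.0
```

```bash
cat > st.py <<'E'
from station import *
s=sense();print(s['time_s'],s['joints'].round(2).tolist(),s['tcp_pos'].round(4).tolist(),s['ee_rot'].round(4).tolist())
E
python3 st.py
```

```text
3.8 [-72.84, 46.23, 80.34, 5.23, -112.7, 4.51] [0.0636, -0.8127, 0.5687] [[-0.9435, -0.3306, -0.0226], [-0.3187, 0.9239, -0.2118], [0.0909, -0.1926, -0.9771]]
```

>>> jog_arm:
  rows:
    - [[0,-0.06,-0.02,0],[0,-0.06,-0.02,0],[0,-0.06,-0.02,0],[0,-0.06,-0.02,0],[0,-0.06,-0.02,0],[0,-0.06,-0.02,0]]

```text
time_s: 4.55
tcp_pos: [0.1476, -0.8522, 0.5926]
ee_rot: [[-0.943, -0.332, -0.007], [-0.296, 0.849, -0.438], [0.152, -0.411, -0.899]]
wrist_force: [-0.3, -0.7, 0.1]
gripper_width: 1.003
gripper_force: 0.0
```

```bash
python3 st.py
cat >> kin.py <<'E'
J=np.vstack([J,[-72.84,46.23,80.34,5.23,-112.7,4.51]]);P=np.vstack([P,[.0636,-.8127,.5687]])
E
python3 - <<'E'
from kin import *
p0=np.array([.28,0,.45,0,.43,.21,-.16])
f=lambda p:np.concatenate([fk(j,p,-1,-1)[0]-t for j,t in zip(J,P)]+[.001*(p-p0)])
r=least_squares(f,p0);print(r.x.round(4),(r.fun[:12]*1000).round(1))
E
```

```text
4.55 [-66.84, 46.87, 80.66, 10.45, -99.61, 0.12] [0.1476, -0.8522, 0.5926] [[-0.9431, -0.3323, -0.007], [-0.2958, 0.8487, -0.4385], [0.1517, -0.4114, -0.8987]]
[ 0.1211 -0.0152  0.5748  0.0081  0.4324  0.2093 -0.1604] [ 0.3 -1.6  0.8 -2.7  6.7  6.   3.1 -6.  -1.5  0.7  1.2 -5.3]
```

>>> jog_arm:
  rows:
    - [[0.018,-0.054,0.01,0],[0.018,-0.054,0.01,0],[0.018,-0.054,0.01,0],[0.018,-0.054,0.01,0],[0.018,-0.054,0.015,0],[0.018,-0.054,0.015,0],[0.018,-0.054,0.02,0],[0.018,-0.054,0.02,0]]

```text
time_s: 5.55
tcp_pos: [0.1123, -0.9929, 0.5278]
ee_rot: [[-0.943, -0.331, 0.012], [-0.252, 0.692, -0.676], [0.216, -0.641, -0.737]]
wrist_force: [-0.1, 0.5, -0.4]
gripper_width: 1.0
gripper_force: 0.0
```

```bash
python3 st.py
```

```text
5.55 [-71.78, 54.64, 80.66, 11.95, -75.09, 2.65] [0.1123, -0.9929, 0.5278] [[-0.9434, -0.3315, 0.0118], [-0.2518, 0.6925, -0.6761], [0.2159, -0.6408, -0.7367]]
```

>>> jog_arm:
  rows:
    - [[0.019,-0.054,0.015,0],[0.019,-0.054,0.015,0],[0.019,-0.054,0.015,0],[0.019,-0.054,0.015,0],[0.019,-0.054,0.02,0],[0.019,-0.054,0.02,0],[0.019,-0.054,0.02,0],[0.019,-0.054,0.02,0]]

```text
time_s: 6.55
tcp_pos: [0.0828, -1.0508, 0.5678]
ee_rot: [[-0.945, -0.327, 0.018], [-0.18, 0.472, -0.863], [0.274, -0.818, -0.505]]
wrist_force: [0.1, 0.6, 0.6]
gripper_width: 1.0
gripper_force: 0.0
```

```bash
python3 st.py
```

```text
6.55 [-74.24, 56.19, 80.64, 15.09, -56.55, 2.56] [0.0828, -1.0508, 0.5678] [[-0.9448, -0.3271, 0.0178], [-0.1798, 0.4724, -0.8628], [0.2739, -0.8184, -0.5052]]
```

>>> jog_arm:
  rows:
    - [[0.019,-0.054,0.015,0],[0.019,-0.054,0.015,0],[0.019,-0.054,0.015,0]]

```text
time_s: 6.92
tcp_pos: [0.0743, -1.0471, 0.6144]
ee_rot: [[-0.945, -0.325, 0.016], [-0.149, 0.387, -0.91], [0.29, -0.863, -0.414]]
wrist_force: [0.2, 0.5, -0.4]
gripper_width: 1.003
gripper_force: 0.0
```

```bash
python3 st.py
cat >> kin.py <<'E'
J=np.vstack([J,[-66.84,46.87,80.66,10.45,-99.61,.12],[-71.78,54.64,80.66,11.95,-75.09,2.65],[-74.24,56.19,80.64,15.09,-56.55,2.56]])
P=np.vstack([P,[.1476,-.8522,.5926],[.1123,-.9929,.5278],[.0828,-1.0508,.5678]])
def fit(J,P):
    p0=np.array([.2,0,.5,0,.43,.21,-.16])
    f=lambda p:np.concatenate([fk(j,p,-1,-1)[0]-t for j,t in zip(J,P)]+[.0005*(p-p0)])
    return least_squares(f,p0)
E
python3 - <<'E'
from kin import *
r=fit(J,P);print(r.x.round(4),(r.fun[:-7].reshape(-1,3)*1000).round(1).tolist()); np.save("p.npy",r.x)
C=np.array([[0,0,1],[-1,0,0],[0,-1,0]])
lo=[-179.8,-69.3,-61.3,-181.2,-171,-177.4];hi=[179.8,118,80.6,117.6,-9.2,177.4]
a=np.radians(24);t=np.array([0.02,-np.cos(a),-np.sin(a)]);t/=np.linalg.norm(t)
for nm,g in dict(rack=[.607,-.213,.022],high=[.56,0,.2],tray=[.516,.184,.03]).items():
  for sg in (1,-1):
    y=np.array([sg,0.,0]);y-=t*(y@t);y/=np.linalg.norm(y);R_=np.c_[np.cross(y,t),y,t]
    x=np.array(g)-.051*t;best=None
    for q4 in(15,60,100,-60,-120):
     for q6 in(0,90,-90,150,-150):
      def f(q):
        X,A=fk(q,r.x,-1,-1);return np.r_[(X-x)*5,(A.as_matrix()@C-R_).ravel()]
      s=least_squares(f,np.clip([0,50,20,q4,-60,q6],lo,hi),bounds=(lo,hi))
      if s.cost<1e-4: print(nm,sg,s.x.round(0).tolist())
E
```

```text
6.925 [-74.59, 54.7, 80.63, 16.6, -52.27, 2.16] [0.0743, -1.0471, 0.6144] [[-0.9454, -0.3254, 0.0165], [-0.149, 0.3868, -0.9101], [0.2898, -0.8629, -0.4141]]
[ 2.009e-01  3.000e-04  5.299e-01  1.220e-02  4.338e-01  2.501e-01
 -1.561e-01] [[4.6, -0.3, 1.4], [-0.8, 9.7, 7.1], [6.4, -10.3, -2.3], [-1.5, 11.1, 7.7], [-1.5, -0.0, -2.8], [-2.2, -1.0, -3.3], [-3.0, -6.7, -7.8]]
rack 1 [21.0, 50.0, -17.0, 63.0, -75.0, 111.0]
rack 1 [21.0, 50.0, -17.0, 63.0, -75.0, 111.0]
rack 1 [21.0, 50.0, -17.0, 63.0, -75.0, 111.0]
rack 1 [21.0, 50.0, -17.0, 63.0, -75.0, 111.0]
rack 1 [21.0, 50.0, -17.0, 63.0, -75.0, 111.0]
rack 1 [21.0, 50.0, -17.0, 63.0, -75.0, 111.0]
rack 1 [21.0, 50.0, -17.0, 63.0, -75.0, 111.0]
rack 1 [21.0, 50.0, -17.0, 63.0, -75.0, 111.0]
rack 1 [21.0, 50.0, -17.0, 63.0, -75.0, 111.0]
rack 1 [21.0, 50.0, -17.0, 63.0, -75.0, 111.0]
rack 1 [21.0, 50.0, -17.0, 63.0, -75.0, 111.0]
rack -1 [21.0, 50.0, -17.0, 63.0, -75.0, -69.0]
rack -1 [21.0, 50.0, -17.0, 63.0, -75.0, -69.0]
rack -1 [21.0, 50.0, -17.0, 63.0, -75.0, -69.0]
rack -1 [21.0, 50.0, -17.0, 63.0, -75.0, -69.0]
rack -1 [21.0, 50
[... 3066 characters left out ...]
 -1 [55.0, 54.0, -4.0, 33.0, -93.0, -72.0]
tray -1 [55.0, 54.0, -4.0, 33.0, -93.0, -72.0]
tray -1 [55.0, 54.0, -4.0, 33.0, -93.0, -72.0]
tray -1 [55.0, 54.0, -4.0, 33.0, -93.0, -72.0]
tray -1 [55.0, 54.0, -4.0, 33.0, -93.0, -72.0]
tray -1 [55.0, 54.0, -4.0, 33.0, -93.0, -72.0]
tray -1 [55.0, 54.0, -4.0, 33.0, -93.0, -72.0]
tray -1 [55.0, 54.0, -4.0, 33.0, -93.0, -72.0]
tray -1 [55.0, 54.0, -4.0, 33.0, -93.0, -72.0]
tray -1 [55.0, 54.0, -4.0, 33.0, -93.0, -72.0]
tray -1 [55.0, 54.0, -4.0, 33.0, -93.0, -72.0]
tray -1 [55.0, 54.0, -4.0, 33.0, -93.0, -72.0]
tray -1 [55.0, 54.0, -4.0, 33.0, -93.0, -72.0]
tray -1 [55.0, 54.0, -4.0, 33.0, -93.0, -72.0]
tray -1 [55.0, 54.0, -4.0, 33.0, -93.0, -72.0]
```

>>> jog_arm:
  rows:
    - [[0,0,-0.055,-0.177],[0,0,-0.055,-0.177],[0,0,-0.055,-0.177],[0,0,-0.055,-0.177],[0,0,-0.055,-0.177],[0,0,-0.055,-0.177],[0,0,-0.055,-0.177]]

```text
time_s: 7.8
tcp_pos: [0.0697, -0.721, 0.7694]
ee_rot: [[-0.073, -0.997, 0.012], [-0.413, 0.019, -0.91], [0.908, -0.072, -0.414]]
wrist_force: [-0.3, 0.5, 0.1]
gripper_width: 1.002
gripper_force: 0.0
```

>>> jog_arm:
  rows:
    - [[-0.04,-0.0266,-0.0212,0],[-0.04,-0.0266,-0.0212,0],[-0.04,-0.0266,-0.0212,0],[-0.04,-0.0266,-0.0212,0],[-0.04,-0.0266,-0.0212,0],[-0.04,-0.0266,-0.0212,0],[-0.04,-0.0266,-0.0212,0],[-0.04,-0.0266,-0.0212,0]]

```text
time_s: 8.8
tcp_pos: [0.3056, -0.4394, 0.5645]
ee_rot: [[-0.08, -0.997, 0.014], [-0.414, 0.021, -0.91], [0.907, -0.079, -0.415]]
wrist_force: [0.3, -0.8, 1.0]
gripper_width: 1.003
gripper_force: 0.0
```

```bash
python3 st.py
```

```text
8.8 [-32.35, -7.24, -35.15, 80.1, -50.6, -21.93] [0.3056, -0.4394, 0.5645] [[-0.0805, -0.9967, 0.014], [-0.4142, 0.0207, -0.9099], [0.9066, -0.079, -0.4145]]
```

>>> jog_arm:
  rows:
    - [[-0.044,-0.0213,-0.0226,0],[-0.044,-0.0213,-0.0226,0],[-0.044,-0.0213,-0.0226,0],[-0.044,-0.0213,-0.0226,0],[-0.044,-0.0213,-0.0226,0],[-0.044,-0.0213,-0.0226,0],[-0.044,-0.0213,-0.0226,0],[-0.044,-0.0213,-0.0226,0],[-0.044,-0.0213,-0.0226,0],[-0.044,-0.0213,-0.0226,0],[-0.044,-0.0213,-0.0226,0],[-0.044,-0.0213,-0.0226,-0.087],[0,0,0,0],[0,0,0,0]]

```text
time_s: 10.55
tcp_pos: [0.5985, 0.0194, 0.2183]
ee_rot: [[0.007, -1.0, 0.012], [-0.417, -0.014, -0.909], [0.909, 0.002, -0.417]]
wrist_force: [-0.5, -0.1, 0.3]
gripper_width: 0.999
gripper_force: 0.0
```

```bash
python3 st.py
python3 - <<'E'
from h import *
m=camera_model("wrist");img=capture("wrist");np.save("w1.npy",img)
print({k:np.round(v,4).tolist() for k,v in m.items() if not isinstance(v,str)})
for n,p in dict(rack=[.599,-.221,.043],tray=[.516,.184,0],gN=[.476,-.184,.02]).items(): print(n,proj(m,p).round(0))
np.save("m1.npy",m,allow_pickle=True)
cv2.imwrite("pics/w1.png",cv2.resize(img[:,:,::-1],(768,576),interpolation=cv2.INTER_CUBIC))
E
```

```text
10.55 [30.06, 34.4, -27.12, 53.36, -81.1, -65.01] [0.5985, 0.0194, 0.2183] [[0.0074, -0.9999, 0.0124], [-0.417, -0.0144, -0.9088], [0.9089, 0.0016, -0.4171]]
{'fovy': 60.6057, 'cx': 252.8069, 'cy': 189.6093, 'eye': [0.5986, 0.0719, 0.3234], 'rotation': [[-0.9999, -0.0112, 0.0107], [-0.0154, 0.6439, -0.7649], [0.0017, -0.765, -0.644]]}
rack [256. 211.]
tray [ 470. 1055.]
gN [359. 247.]
```

View pics/w1.png

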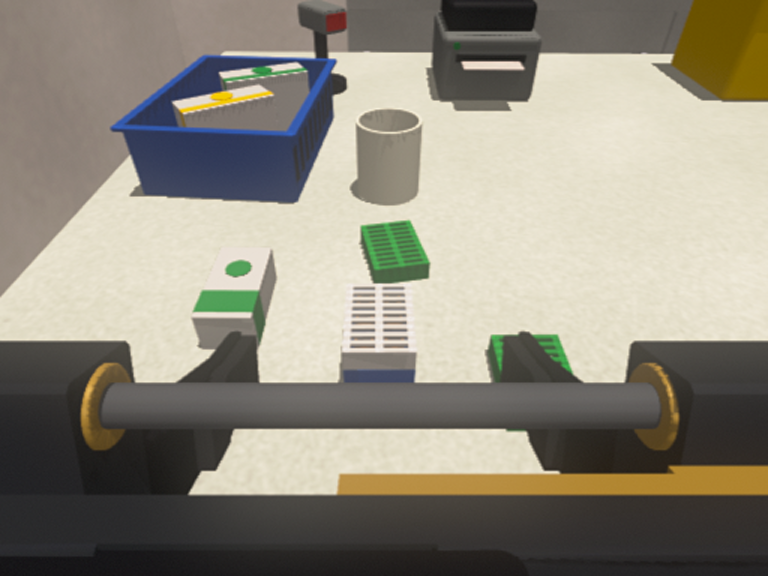

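The wrist view shows the white-covered rack with its top face at about (352,285), (409,285), (416,352) and (342,352). The green look-alikes are at (395,250) and (530,355), and the green carton is at (237,295).

Run:
```python
from h import *
m=np.load("m1.npy",allow_pickle=True).item()
for u,v in [(352,285),(409,285),(416,352),(342,352)]: print(topos(m,u/1.5,v/1.5,.043).round(4))
for u,v in [(490,336),(562,335),(488,352)]: print('gN',topos(m,u/1.5,v/1.5,.02).round(4))
img=np.load("w1.npy");hsv=cv2.cvtColor(img,cv2.COLOR_RGB2HSV)
# near edge profile of top face/ front: row 236 & 228
for r in (195,205,215,225,230,240,248): print(r,hsv[r,218:288:1,2].tolist())
```

```text
[ 0.6272 -0.2599  0.043 ]
[ 0.577  -0.2608  0.043 ]
[ 0.5741 -0.1819  0.043 ]
[ 0.6303 -0.1809  0.043 ]
gN [ 0.5084 -0.2219  0.02  ]
gN [ 0.4468 -0.2242  0.02  ]
gN [ 0.5129 -0.2037  0.02  ]
195 [234, 234, 234, 233, 233, 234, 235, 235, 235, 234, 233, 233, 235, 238, 237, 239, 241, 223, 204, 200, 199, 198, 199, 199, 199, 198, 199, 198, 198, 197, 197, 200, 227, 235, 237, 238, 227, 202, 191, 191, 192, 192, 192, 192, 192, 193, 192, 191, 191, 191, 193, 209, 232, 236, 235, 236, 236, 236, 236, 234, 232, 232, 234, 235, 234, 230, 229, 229, 231, 233]
205 [238, 238, 238, 238, 237, 237, 237, 237, 237, 238, 238, 237, 236, 235, 235, 234, 207, 155, 134, 134, 136, 136, 136, 134, 135, 135, 135, 135, 135, 134, 134, 143, 219, 235, 234, 235, 225, 171, 136, 134, 135, 135, 138, 140, 141, 141, 141, 140, 141, 138, 139, 141, 187, 227, 234, 234, 234, 232, 230, 229, 228, 228, 229, 230, 233, 233, 232, 231, 231, 232]
215 [237, 239, 239, 239, 237, 235, 234, 234, 233, 231, 232, 234, 234, 234, 235, 230, 170, 123, 122, 126, 134, 142, 144, 144, 145, 145, 144, 144, 143, 135, 129, 133, 213, 234, 234, 234, 232, 177, 130,
[... 865 characters left out ...]

240 [234, 234, 232, 233, 234, 234, 234, 233, 231, 172, 132, 132, 133, 133, 134, 134, 134, 133, 132, 132, 132, 131, 130, 130, 126, 125, 126, 125, 125, 125, 125, 124, 125, 126, 126, 125, 125, 125, 125, 125, 124, 125, 125, 126, 124, 125, 125, 124, 125, 125, 125, 124, 124, 130, 132, 133, 133, 130, 136, 190, 224, 226, 228, 231, 233, 232, 231, 233, 232, 230]
248 [226, 227, 228, 226, 225, 227, 230, 233, 176, 124, 102, 98, 97, 97, 98, 97, 97, 96, 97, 98, 97, 100, 101, 102, 101, 102, 101, 102, 101, 101, 100, 101, 101, 101, 101, 101, 101, 101, 102, 100, 101, 100, 100, 100, 101, 102, 101, 101, 101, 101, 101, 101, 100, 102, 100, 103, 101, 101, 129, 206, 231, 231, 232, 229, 224, 223, 224, 227, 228, 226]
```

>>> jog_arm:
  claw: 1.0
  rows:
    - [[-0.0208,-0.0024,0.0347,0],[-0.0208,-0.0024,0.0347,0],[-0.0208,-0.0024,0.0347,0],[-0.0208,-0.0024,0.0347,0],[0,0,0.02,0],[0,0,0.02,0],[0,0,0,0]]

```text
time_s: 11.48
tcp_pos: [0.6087, -0.1105, 0.0688]
ee_rot: [[0.006, -1.0, 0.009], [-0.417, -0.011, -0.909], [0.909, 0.002, -0.417]]
wrist_force: [-0.5, -0.0, 0.7]
gripper_width: 0.999
gripper_force: 0.0
```

```bash
python3 st.py
```

```text
11.475 [14.23, 44.86, -36.35, 72.65, -67.72, -80.64] [0.6087, -0.1105, 0.0688] [[0.0063, -0.9999, 0.009], [-0.4168, -0.0108, -0.9089], [0.909, 0.002, -0.4168]]
```

>>> jog_arm:
  rows:
    - [[-0.0005,-0.0004,0.0193,0],[-0.0005,-0.0004,0.0193,0],[-0.0005,-0.0003,0.0193,0],[0,0,0,0]]

```text
time_s: 11.98
tcp_pos: [0.6111, -0.1611, 0.0432]
ee_rot: [[0.007, -1.0, 0.011], [-0.417, -0.013, -0.909], [0.909, 0.002, -0.417]]
wrist_force: [-1.3, 0.6, 0.2]
gripper_width: 1.001
gripper_force: 0.0
```

```bash
python3 st.py
python3 - <<'E'
from h import *
a=capture("wrist");b=capture("scene")
cv2.imwrite("pics/g1.png",np.hstack([cv2.resize(a[:,:,::-1],(400,300)),cv2.resize(b[180:280,100:260][:,:,::-1],(400,300),interpolation=cv2.INTER_CUBIC)]))
E
```

```text
11.975 [7.51, 46.93, -37.52, 80.7, -66.16, -83.86] [0.6111, -0.1611, 0.0432] [[0.0069, -0.9999, 0.0108], [-0.4166, -0.0127, -0.909], [0.9091, 0.0017, -0.4166]]
```

View pics/g1.png

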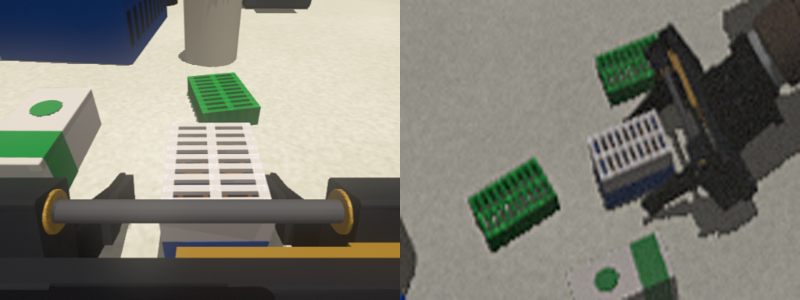

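The block sits between the open fingers with no contact, and the body is clear of the near green cover. Closing now.

>>> jog_arm:
  claw: 0
  rows:
    - [[0,0,0,0],[0,0,0,0],[0,0,0,0],[0,0,0,0],[0,0,0,0],[0,0,0,0]]

```text
time_s: 12.82
tcp_pos: [0.6107, -0.1608, 0.0426]
ee_rot: [[0.009, -1.0, 0.011], [-0.415, -0.013, -0.91], [0.91, 0.004, -0.415]]
wrist_force: [-5.6, 1.4, 4.7]
gripper_width: 0.652
gripper_force: 30.0
```

>>> jog_arm:
  rows:
    - [[0.0045,0,-0.002,0],[0.009,0,-0.004,0],[0.018,0,-0.008,0],[0.018,0,-0.008,0],[0.018,0,-0.008,0],[0.018,0,-0.008,0],[0.018,0,-0.008,0],[0.018,0,-0.008,0],[0.018,0,-0.008,0]]

```text
time_s: 13.95
tcp_pos: [0.6114, -0.1621, 0.1967]
ee_rot: [[0.008, -1.0, 0.012], [-0.417, -0.014, -0.909], [0.909, 0.002, -0.417]]
wrist_force: [-0.3, 0.8, -3.2]
gripper_width: 0.654
gripper_force: 30.0
```

```bash
python3 st.py
python3 - <<'E'
from h import *
a=capture("wrist");b=capture("scene")
cv2.imwrite("pics/g2.png",np.hstack([cv2.resize(a[:,:,::-1],(400,300)),cv2.resize(b[120:280,100:260][:,:,::-1],(400,400),interpolation=cv2.INTER_CUBIC)[:300]]))
E
```

```text
13.95 [9.47, 33.53, -34.88, 72.6, -70.3, -67.14] [0.6114, -0.1621, 0.1967] [[0.0077, -0.9999, 0.0119], [-0.4169, -0.014, -0.9088], [0.9089, 0.002, -0.417]]
```

View pics/g2.png

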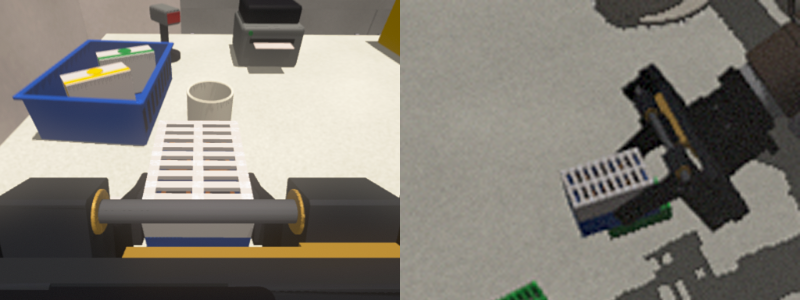

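The rack is held level with its cover on, and the force reads 3.2 N, which matches its weight. Flipping now.

>>> jog_arm:
  rows:
    - [[0,0,-0.02,-0.08],[0,0,-0.02,-0.15],[0,0,-0.02,-0.18],[0,0,-0.02,-0.18],[0,0,-0.02,-0.18],[0,0,-0.02,-0.18],[0,0,-0.02,-0.18],[0,0,-0.02,-0.18],[0,0,-0.02,-0.18],[0,0,-0.02,-0.18],[0,0,-0.02,-0.18],[0,0,-0.02,-0.18],[0,0,-0.02,-0.18],[0,0,-0.02,-0.18],[0,0,-0.02,-0.18],[0,0,-0.02,-0.18],[0,0,-0.02,-0.18],[0,0,-0.02,-0.15],[0,0,0,-0.06],[0,0,0,0]]

```text
time_s: 16.55
tcp_pos: [0.6071, 0.1652, 0.3442]
ee_rot: [[-0.007, 1.0, 0.011], [0.417, 0.013, -0.909], [-0.909, -0.002, -0.417]]
wrist_force: [-0.7, 0.5, -2.8]
gripper_width: 0.651
gripper_force: 30.0
```

```bash
python3 st.py
python3 - <<'E'
from h import *
a=capture("wrist");b=capture("scene")
cv2.imwrite("pics/g3.png",np.hstack([cv2.resize(a[:,:,::-1],(400,300)),cv2.resize(b[40:200,200:360][:,:,::-1],(400,400),interpolation=cv2.INTER_CUBIC)[:300]]))
E
```

```text
16.55 [41.36, 33.49, -7.03, 44.5, -100.36, 126.01] [0.6071, 0.1652, 0.3442] [[-0.0073, 0.9999, 0.0109], [0.4166, 0.0129, -0.909], [-0.9091, -0.002, -0.4166]]
```

View pics/g3.png

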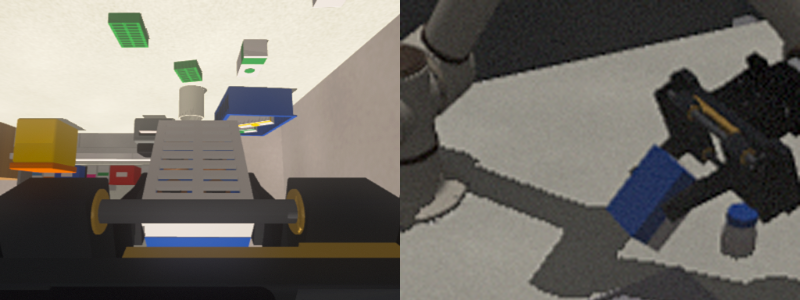

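The cover is still tight and the block sits at about 131°, with its far end pointing down. I'll hover over the tray next.

>>> jog_arm:
  rows:
    - [[0.0305,-0.0114,0.0088,0],[0.0305,-0.0114,0.0088,0],[0.0305,-0.0114,0.0088,0],[0.0305,-0.0114,0.0088,0],[0.0305,-0.0114,0.0088,0],[0.0305,-0.0114,0.0088,0],[0.0305,-0.0114,0.0088,0],[0.0305,-0.0114,0.0088,0],[0,0,0,0],[0,0,0,0]]

```text
time_s: 17.9
tcp_pos: [0.5163, 0.2018, 0.0948]
ee_rot: [[-0.005, 1.0, 0.013], [0.417, 0.014, -0.909], [-0.909, 0.0, -0.417]]
wrist_force: [0.7, 0.7, -2.1]
gripper_width: 0.648
gripper_force: 30.0
```

```bash
python3 st.py
python3 - <<'E'
from h import *
b=capture("scene");a=capture("top")
cv2.imwrite("pics/g4.png",np.hstack([cv2.resize(a[160:280,140:260][:,:,::-1],(400,400),interpolation=cv2.INTER_CUBIC),cv2.resize(b[110:230,240:360][:,:,::-1],(400,400),interpolation=cv2.INTER_CUBIC)]))
E
```

```text
17.9 [50.27, 46.12, -22.64, 36.6, -82.04, 103.73] [0.5163, 0.2018, 0.0948] [[-0.0055, 0.9999, 0.0126], [0.4171, 0.0138, -0.9087], [-0.9088, 0.0003, -0.4172]]
```

View pics/g4.png

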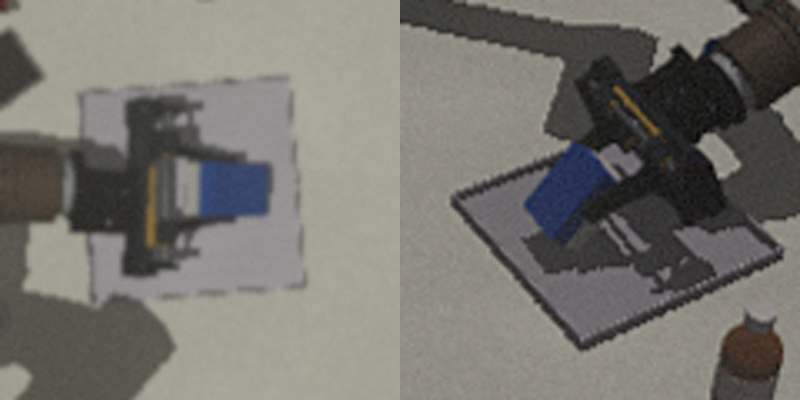

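>>> jog_arm:
  rows:
    - [[0.0032,0,0.0015,0],[0.0032,0,0.0015,0],[0.0032,0,0.0015,0],[0.0032,0,0.0015,0],[0,0,0,0]]

```text
time_s: 18.62
tcp_pos: [0.5155, 0.2015, 0.0802]
ee_rot: [[-0.007, 1.0, 0.012], [0.415, 0.014, -0.91], [-0.91, -0.001, -0.415]]
wrist_force: [-0.6, 1.4, 1.4]
gripper_width: 0.653
gripper_force: 30.0
```

>>> jog_arm:
  rows:
    - [[0.0018,0,0.0008,0],[0.0018,0,0.0008,0],[0,0,0,0]]

```text
time_s: 19.0
tcp_pos: [0.5155, 0.202, 0.0795]
ee_rot: [[-0.006, 1.0, 0.013], [0.41, 0.015, -0.912], [-0.912, 0.0, -0.41]]
wrist_force: [-4.1, 4.7, 12.8]
gripper_width: 0.651
gripper_force: 30.0
```

>>> jog_arm:
  rows:
    - [[0.002,0,-0.0018,0],[0.002,0,-0.0018,0],[0.002,0,-0.0018,0],[0,0,0,0]]

```text
time_s: 19.5
tcp_pos: [0.5155, 0.2071, 0.0764]
ee_rot: [[-0.006, 1.0, 0.011], [0.406, 0.012, -0.914], [-0.914, -0.001, -0.406]]
wrist_force: [1.3, -3.7, 10.9]
gripper_width: 0.654
gripper_force: 30.0
```

```bash
python3 st.py;python3 -c "
from station import *
s=sense();print(s['wrist_force'].round(1),s['moment'].round(3))"
```

```text
19.5 [50.69, 48.16, -22.11, 36.43, -81.64, 102.71] [0.5155, 0.2071, 0.0764] [[-0.0057, 0.9999, 0.0111], [0.4055, 0.0124, -0.914], [-0.9141, -0.0007, -0.4056]]
[ 1.3 -3.7 10.9] [-2.115 -0.39   0.624]
```

>>> jog_arm:
  rows:
    - [[0.002,0,-0.0015,0],[0.002,0,-0.0015,0],[0.0021,0,-0.0014,0],[0.0021,0,-0.0014,0],[0.0022,0,-0.0012,0],[0.0022,0,-0.0012,0],[0.0023,0,-0.001,0],[0.0023,0,-0.001,0]]

```text
time_s: 20.5
tcp_pos: [0.5152, 0.2229, 0.0639]
ee_rot: [[-0.006, 1.0, 0.01], [0.407, 0.012, -0.913], [-0.913, -0.002, -0.407]]
wrist_force: [3.0, -6.6, 7.6]
gripper_width: 0.653
gripper_force: 30.0
```

```bash
python3 st.py
python3 - <<'E'
from h import *
b=capture("scene");a=capture("top")
cv2.imwrite("pics/g5.png",np.hstack([cv2.resize(a[180:260,160:240][:,:,::-1],(400,400),interpolation=cv2.INTER_CUBIC),cv2.resize(b[130:210,260:340][:,:,::-1],(400,400),interpolation=cv2.INTER_CUBIC)]))
E
```

```text
20.5 [51.7, 49.81, -20.24, 35.42, -81.95, 102.61] [0.5152, 0.2229, 0.0639] [[-0.0063, 0.9999, 0.0099], [0.4068, 0.0116, -0.9134], [-0.9135, -0.0017, -0.4068]]
```

View pics/g5.png

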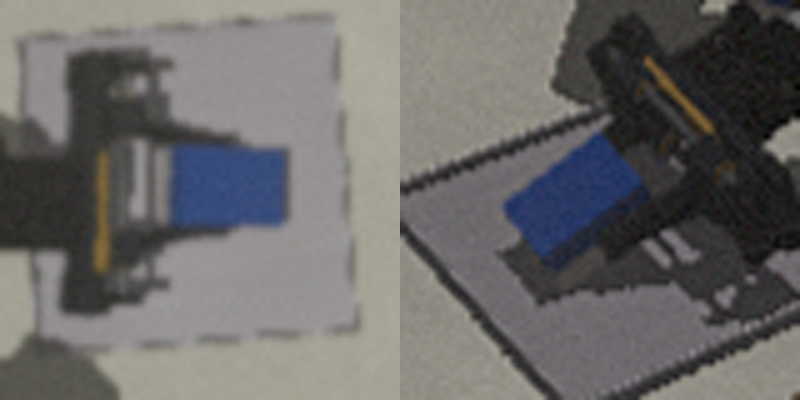

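>>> jog_arm:
  rows:
    - [[0.0022,0,-0.0007,0],[0.0022,0,-0.0007,0],[0.0022,0,-0.0005,0],[0.0022,0,-0.0005,0],[0.0023,0,-0.0003,0],[0.0023,0,-0.0003,0],[0.0023,0,0,0],[0.0023,0,0,0]]

```text
time_s: 21.6
tcp_pos: [0.515, 0.2334, 0.0487]
ee_rot: [[-0.006, 1.0, 0.01], [0.407, 0.012, -0.913], [-0.913, -0.002, -0.407]]
wrist_force: [1.7, -4.8, 6.0]
gripper_width: 0.654
gripper_force: 30.0
```

>>> jog_arm:
  rows:
    - [[0.0015,0,0.0003,0],[0,0,0,0]]

```text
time_s: 21.85
tcp_pos: [0.5149, 0.2341, 0.0472]
ee_rot: [[-0.007, 1.0, 0.011], [0.408, 0.012, -0.913], [-0.913, -0.002, -0.408]]
wrist_force: [1.1, -3.6, 6.9]
gripper_width: 0.655
gripper_force: 30.0
```

>>> jog_arm:
  rows:
    - [[0.001,0,0.0003,0],[0,0,0,0]]

```text
time_s: 22.1
tcp_pos: [0.5149, 0.2343, 0.0467]
ee_rot: [[-0.006, 1.0, 0.011], [0.407, 0.012, -0.913], [-0.913, -0.001, -0.407]]
wrist_force: [1.3, -3.1, 9.5]
gripper_width: 0.648
gripper_force: 30.0
```

>>> jog_arm:
  rows:
    - [[0.001,0,0.0003,0],[0,0,0,0]]

```text
time_s: 22.35
tcp_pos: [0.5149, 0.2347, 0.0457]
ee_rot: [[-0.006, 1.0, 0.011], [0.407, 0.013, -0.913], [-0.913, -0.001, -0.407]]
wrist_force: [0.3, -1.7, 8.1]
gripper_width: 0.653
gripper_force: 30.0
```

Run:
```python
from h import *
b=capture("scene");a=capture("top")
s=sense();print(s['wrist_force'].round(1),s['tcp_pos'].round(4))
cv2.imwrite("pics/g6.png",np.hstack([cv2.resize(a[180:260,160:240][:,:,::-1],(400,400),interpolation=cv2.INTER_CUBIC),cv2.resize(b[130:210,260:340][:,:,::-1],(400,400),interpolation=cv2.INTER_CUBIC)]))
```

```text
[ 1.4 -1.6  9. ] [0.5149 0.2347 0.0457]
```

View pics/g6.png

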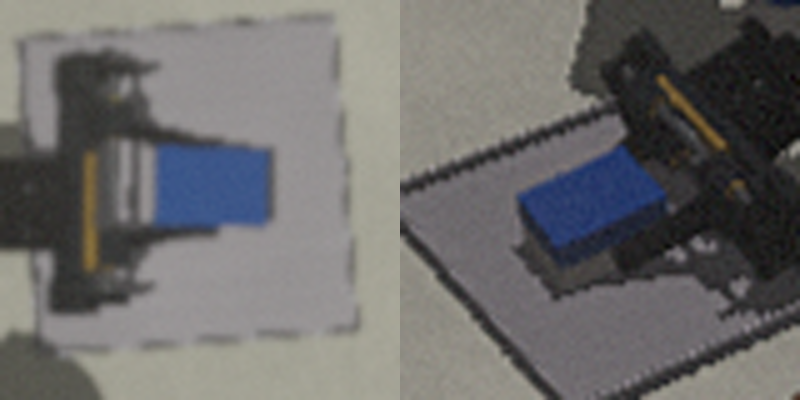

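The block is now nearly flat in the tray with the cover underneath. That was my last allowed picture, so I'll work from numbers from here and seat the last millimetre by force.

>>> jog_arm:
  rows:
    - [[0.001,0,0.0004,0],[0,0,0,0]]

```text
time_s: 22.7
tcp_pos: [0.5149, 0.2351, 0.0447]
ee_rot: [[-0.006, 1.0, 0.011], [0.408, 0.013, -0.913], [-0.913, -0.001, -0.408]]
wrist_force: [-0.6, -1.4, 9.8]
gripper_width: 0.654
gripper_force: 30.0
```

>>> jog_arm:
  rows:
    - [[0.001,0,0.0004,0],[0,0,0,0]]

```text
time_s: 22.95
tcp_pos: [0.5149, 0.2354, 0.0436]
ee_rot: [[-0.006, 1.0, 0.012], [0.408, 0.013, -0.913], [-0.913, -0.001, -0.408]]
wrist_force: [-0.7, 0.8, 9.0]
gripper_width: 0.654
gripper_force: 30.0
```

>>> jog_arm:
  rows:
    - [[0.001,0,0.0004,0],[0,0,0,0]]

```text
time_s: 23.2
tcp_pos: [0.5149, 0.2357, 0.0429]
ee_rot: [[-0.006, 1.0, 0.012], [0.408, 0.013, -0.913], [-0.913, -0.0, -0.408]]
wrist_force: [-1.1, 1.4, 9.9]
gripper_width: 0.651
gripper_force: 30.0
```

>>> jog_arm:
  rows:
    - [[0.001,0,0.0004,0],[0,0,0,0]]

```text
time_s: 23.45
tcp_pos: [0.5148, 0.236, 0.0419]
ee_rot: [[-0.006, 1.0, 0.012], [0.408, 0.014, -0.913], [-0.913, -0.0, -0.408]]
wrist_force: [-1.7, 3.1, 10.8]
gripper_width: 0.654
gripper_force: 30.0
```

```bash
cat > blue.py <<'E'
from h import *
def meas(show=True):
    m=camera_model("scene");I=np.mean([capture("scene") for _ in range(3)],axis=0).astype(np.float32)
    u0,v0,u1,v1=255,125,345,215
    c=cv2.resize(I[v0:v1,u0:u1],None,fx=8,fy=8,interpolation=cv2.INTER_CUBIC)
    b=c[:,:,2];bl=b-c[:,:,0]
    print("blue max",bl.max().round(),b[bl>40].mean().round())
    k=(bl>55)&(b>100)
    n,l,s,ce=cv2.connectedComponentsWithStats(k.astype(np.uint8));i=1+np.argmax(s[1:,4])
    cn=max(cv2.findContours((l==i).astype(np.uint8),0,1)[0],key=cv2.contourArea)
    h=cv2.convexHull(cn)
    for e in np.linspace(.01,.12,40):
        q=cv2.approxPolyDP(h,e*cv2.arcLength(h,True),True)
        if len(q)<=4:break
    q=q[:,0]/8.+[u0-.44,v0-.44]
    P=np.array([topos(m,u,v,.046) for u,v in q])
    print("px",q.round(1).tolist());print(P.round(4)[:,:2].tolist(),[round(float(np.linalg.norm(P[j]-P[j-1])),4) for j in range(len(P))],P.mean(0).round(4))
meas()
E
python3 blue.py
```

```text
blue max 89.0 105.0
px [[312.6, 168.7], [293.2, 177.8], [284.3, 168.7], [303.8, 160.1]]
[[0.5296, 0.2145], [0.5421, 0.1357], [0.4904, 0.1304], [0.4786, 0.2105]] [0.0512, 0.0798, 0.052, 0.0809] [0.5102 0.1728 0.046 ]
```

```bash
cat > fit.py <<'E'
from h import *
from scipy.optimize import minimize
def run(n=3,guess=(.515,.176,.0,.05)):
    D=[]
    for cam,w in (("scene",(255,125,345,215)),("top",(160,180,250,260))):
        m=camera_model(cam);I=np.mean([capture(cam) for _ in range(n)],axis=0)
        c=I[w[1]:w[3],w[0]:w[2]];b=(c[:,:,2]-c[:,:,0])
        sel=(b>25)
        top=c[:,:,2]*sel
        hi=np.percentile(top[sel],90)
        D.append((m,w,np.clip((top/hi-.5)/.35,0,1)))   # bright blue = up face
    def quad(p):
        x,y,yaw,tilt=p  # far (-y) lower edge on floor, near end raised by tilt
        L,W,H=.081,.057,.043
        ct,st=np.cos(tilt),np.sin(tilt)
        pts=[]
        for a,bb in ((-1,0),(1,0),(1,1),(-1,1)):
            X=a*W/2;s=bb*L
            yy=s*ct-H*st-L/2;zz=.003+s*st+H*ct
            pts.append([x+X*np.cos(yaw)-yy*np.sin(yaw),y+X*np.sin(yaw)+yy*np.cos(yaw),zz])
        return np.array(pts)
    def cost(p):
        e=0
        for m,w,M in D:
            q=np.array([proj(m,P) for P in quad(p)])-[w[0],w[1]]
            im=np.zeros((M.shape[0]*6,M.shape[1]*6),np.uint8)
            cv2.fillConvexPoly(im,np.round(((q+.5)*6-.5)*16).astype(np.int32),255,shift=4)
            R=cv2.resize(im,(M.shape[1],M.shape[0]),interpolation=cv2.INTER_AREA)/255.
            e+=((R-M)**2).sum()
        return e
    best=min((minimize(cost,[guess[0],guess[1],y0,t0],method="Nelder-Mead",options=dict(initial_simplex=np.array([[guess[0],guess[1],y0,t0]]+[[guess[0]+d[0],guess[1]+d[1],y0+d[2],t0+d[3]] for d in ((.008,0,0,0),(0,.008,0,0),(0,0,.06,0),(0,0,0,.08))]),maxiter=400)) for t0 in(0,.1,.2) for y0 in (0,)),key=lambda r:r.fun)
    print("x,y,yawdeg,tiltdeg",best.x[:2].round(4),np.degrees(best.x[2:]).round(1),round(best.fun,1))
    for t in(0,.04,.08,.12,.16): 
        r=minimize(lambda p:cost([*p,t]),best.x[:3],method="Nelder-Mead",options=dict(maxiter=200));print(round(np.degrees(t),1),round(r.fun,1),r.x.round(3))
if __name__=="__main__": run()
E
python3 fit.py
```

```text
x,y,yawdeg,tiltdeg [0.5144 0.1735] [1.6 6.2] 14.4
0.0 47.9 [0.514 0.169 0.029]
2.3 29.5 [0.514 0.17  0.028]
4.6 17.9 [0.514 0.172 0.029]
6.9 15.3 [0.515 0.174 0.028]
9.2 22.5 [0.515 0.175 0.028]
```

The fit puts the block 6.2° off flat, with its near end about 9 mm up. I'll ease it down: press slightly, then relax the grip in small steps so it slides down under light friction.

>>> jog_arm:
  claw: 0.65
  rows:
    - [[0.0006,0,0.0002,0],[0,0,0,0]]

```text
time_s: 24.15
tcp_pos: [0.5148, 0.2361, 0.0414]
ee_rot: [[-0.006, 1.0, 0.012], [0.408, 0.014, -0.913], [-0.913, -0.0, -0.408]]
wrist_force: [-2.3, 1.9, 11.5]
gripper_width: 0.656
gripper_force: 30.3
```

>>> jog_arm:
  claw: 0.654
  rows:
    - [[0,0,0,0],[0,0,0,0]]

```text
time_s: 24.4
tcp_pos: [0.5148, 0.2361, 0.0414]
ee_rot: [[-0.006, 1.0, 0.012], [0.408, 0.014, -0.913], [-0.913, -0.0, -0.408]]
wrist_force: [-2.0, 2.0, 11.8]
gripper_width: 0.656
gripper_force: 30.2
```

>>> jog_arm:
  claw: 0.657
  rows:
    - [[0,0,0,0],[0,0,0,0]]

```text
time_s: 24.65
tcp_pos: [0.5148, 0.2361, 0.0408]
ee_rot: [[-0.006, 1.0, 0.012], [0.409, 0.014, -0.912], [-0.912, -0.0, -0.409]]
wrist_force: [-0.8, -0.9, 8.6]
gripper_width: 0.656
gripper_force: 5.1
```

```bash
python3 fit.py|head -1
```

```text
x,y,yawdeg,tiltdeg [0.5146 0.1742] [2.  1.4] 9.6
```

Easing works: grip is down to 5 N and tilt to 1.4°.

>>> jog_arm:
  claw: 0.659
  rows:
    - [[0,0,0,0],[0,0,0,0]]

```text
time_s: 25.2
tcp_pos: [0.5149, 0.2359, 0.0408]
ee_rot: [[-0.006, 1.0, 0.012], [0.41, 0.013, -0.912], [-0.912, -0.0, -0.41]]
wrist_force: [-1.3, 0.7, 9.8]
gripper_width: 0.661
gripper_force: 5.0
```

>>> jog_arm:
  claw: 0.67
  rows:
    - [[0,0,0,0],[0,0,0,0]]

```text
time_s: 25.45
tcp_pos: [0.5151, 0.2359, 0.0408]
ee_rot: [[-0.006, 1.0, 0.012], [0.41, 0.013, -0.912], [-0.912, -0.0, -0.41]]
wrist_force: [-0.6, 0.3, 9.9]
gripper_width: 0.669
gripper_force: 4.9
```

```bash
python3 fit.py
```

```text
x,y,yawdeg,tiltdeg [0.5146 0.1737] [ 1.3 -0.1] 11.1
0.0 11.2 [0.515 0.174 0.023]
2.3 18.5 [0.515 0.175 0.023]
4.6 32.6 [0.516 0.177 0.024]
6.9 52.1 [0.516 0.178 0.024]
9.2 67.6 [0.516 0.18  0.022]
```

The block now lies flat in the tray (tilt -0.1°). I'll open, rise and regrip on the rack band only, above the joint.

>>> jog_arm:
  claw: 0.8
  rows:
    - [[0,0,0,0],[0,0,0,0],[0,0,0,0],[-0.0041,-0.0002,-0.0001,0],[-0.0041,-0.0002,-0.0001,0],[-0.0041,-0.0002,-0.0001,0],[-0.0041,-0.0002,-0.0001,0],[-0.0041,-0.0002,-0.0001,0],[-0.0041,-0.0002,-0.0001,0],[0,0,0,0]]

```text
time_s: 27.0
tcp_pos: [0.5139, 0.2267, 0.0605]
ee_rot: [[-0.007, 1.0, 0.012], [0.417, 0.013, -0.909], [-0.909, -0.001, -0.417]]
wrist_force: [-0.7, -0.3, -0.0]
gripper_width: 0.797
gripper_force: 0.0
```

```bash
python3 st.py; python3 fit.py|head -1
```

```text
27.0 [51.99, 49.94, -20.08, 35.13, -81.4, 102.56] [0.5139, 0.2267, 0.0605] [[-0.0066, 0.9999, 0.0118], [0.4169, 0.0135, -0.9089], [-0.9089, -0.0011, -0.4169]]
x,y,yawdeg,tiltdeg [0.5149 0.1742] [2.3 0.7] 14.8
```

>>> jog_arm:
  rows:
    - [[-0.0017,0.0003,-0.0008,0],[-0.0017,0,-0.0008,0],[0,0,0,0]]

```text
time_s: 27.68
tcp_pos: [0.5143, 0.2268, 0.0641]
ee_rot: [[-0.007, 1.0, 0.012], [0.417, 0.014, -0.909], [-0.909, -0.001, -0.417]]
wrist_force: [-0.6, -0.3, -0.5]
gripper_width: 0.803
gripper_force: 0.0
```

>>> jog_arm:
  claw: 0
  rows:
    - [[0,0,0,0],[0,0,0,0],[0,0,0,0],[0,0,0,0]]

```text
time_s: 28.18
tcp_pos: [0.5142, 0.2268, 0.0639]
ee_rot: [[-0.007, 1.0, 0.012], [0.416, 0.014, -0.909], [-0.909, -0.001, -0.417]]
wrist_force: [-0.6, -0.2, -0.8]
gripper_width: 0.65
gripper_force: 30.0
```

Gripped. Next is a slow vertical lift, watching that the force matches the rack alone (1.6 N).

>>> jog_arm:
  rows:
    - [[-0.0018,0,-0.0008,0],[-0.0018,0,-0.0008,0],[-0.0027,0,-0.0013,0],[-0.0027,0,-0.0013,0],[-0.0036,0,-0.0017,0],[-0.0036,0,-0.0017,0],[0,0,0,0]]

```text
time_s: 29.05
tcp_pos: [0.5143, 0.227, 0.0823]
ee_rot: [[-0.006, 1.0, 0.012], [0.417, 0.014, -0.909], [-0.909, -0.001, -0.417]]
wrist_force: [0.5, -0.4, -1.1]
gripper_width: 0.655
gripper_force: 30.0
```

```bash
python3 st.py
python3 - <<'E'
from h import *
import numpy as np
F=[]
for i in range(5): capture("top");F.append(sense()['wrist_force'])
print(np.mean(F,0).round(2))
E
```

```text
29.05 [52.01, 48.11, -19.91, 34.96, -83.04, 103.7] [0.5143, 0.227, 0.0823] [[-0.0064, 0.9999, 0.0119], [0.4168, 0.0135, -0.9089], [-0.909, -0.0009, -0.4168]]
[ 0.21 -0.1  -1.26]
```

>>> jog_arm:
  rows:
    - [[-0.0045,0,-0.0021,0],[-0.0045,0,-0.0021,0],[-0.0045,0,-0.0021,0],[-0.0045,0,-0.0021,0],[-0.0045,0,-0.0021,0],[-0.0045,0,-0.0021,0],[-0.0091,0,-0.0042,0],[-0.0091,0,-0.0042,0],[-0.0091,0,-0.0042,0],[-0.0091,0,-0.0042,0],[-0.0091,0,-0.0042,0],[-0.0091,0,-0.0042,0],[-0.0091,0,-0.0042,0],[0,0,0,0]]

```text
time_s: 31.05
tcp_pos: [0.5145, 0.2275, 0.1825]
ee_rot: [[-0.006, 1.0, 0.012], [0.418, 0.014, -0.909], [-0.909, -0.0, -0.418]]
wrist_force: [-1.3, -0.6, -1.6]
gripper_width: 0.651
gripper_force: 30.0
```

```bash
python3 st.py
python3 - <<'E'
from h import *
m=camera_model("scene");I=np.mean([capture("scene") for _ in range(3)],axis=0)
# amber pixels (vials) and white (cover) seen around the tray block
for n,p in dict(cov_c=[.5149,.174,.006],vialtop=[.5149,.174,.042],rack=[.5149,.174,.14]).items(): print(n,proj(m,p).round(1))
np.save("s2.npy",I)
r,g,b=I[...,0],I[...,1],I[...,2]
am=(r-b>25)
sub=am[140:200,260:340]
print(sub.sum());ys,xs=np.nonzero(sub);print(xs.min()+260,xs.max()+260,ys.min()+140,ys.max()+140)
for row in I[150:192:2,276:328:2].astype(int): print(' '.join('a' if p[0]-p[2]>25 else 'B' if p[2]-p[0]>25 else 'W' if p.min()>150 else '.' if p.max()<60 else '-' for p in row))
E
```

```text
31.05 [52.07, 40.17, -18.07, 34.63, -91.04, 109.23] [0.5145, 0.2275, 0.1825] [[-0.006, 0.9999, 0.0123], [0.4176, 0.0137, -0.9085], [-0.9086, -0.0003, -0.4177]]
cov_c [298.7 178.5]
vialtop [299.5 170.4]
rack [301.7 146.4]
104
289 310 165 180
- - - - - . . . . . . . . . . . . . . . - - - - - -
- - - - - - - - . . . . . . . . . . . . . - - - - -
- - - - - - - - . . . . . . . B - - - - - . - - - -
- - - - - - . . . - . . - - - - - - - - - - . - - -
- - - - . - - - - - - - - - - - - - - - - - - . - -
- . . . - - - - - - - - - - - - - . - - - - - - . .
. - - - - - - - - - - - - - - . . . . . - - - - - .
- - - - - - - - - - - - - . - . . . . . - - - - - -
- - - - - - - - - - - - . a a a . . . . - - - . . .
- - - - - - - - - - a a - . a . . - . . . . . . . .
- - - - - - - a a - . a - . . a a - . . . . . . . .
- - - - - - - a a . . . a a . a a - . . . . . . . .
- - - - - - - . . a a . a a . . . - - . . . . . . .
- - - - - - - - - a a . . . . . . - - - . . . . . .
- - - - - - - . . . . . . . - . - - - - - . . . . .
- - - - - - - - . a . - . - - - - - - - - . . . . .
- - - - - . - - - . - - - - - - - - . . - - . . - .
- - - - - - . - - - - - - - - . . - . - . - - . . .
- - - - - - - . - - - - - . - - . . . - - . . . . .
- - - - - - - - . - . . . . . . . . . . . . . . . .
- - - - - - - - . - . - . . . - - - - - - . . . . -
```

All six vials appear to be standing in a 2x3 grid on the cover. Next I'll set the rack down on the counter at about (0.62,-0.07), right of the tray.

>>> jog_arm:
  rows:
    - [[-0.0129,0.0127,0.028,0],[-0.0129,0.0127,0.028,0],[-0.0129,0.0127,0.028,0],[-0.0129,0.0127,0.028,0],[-0.0129,0.0127,0.028,0],[-0.0129,0.0127,0.028,0],[-0.0129,0.0127,0.028,0],[-0.0129,0.0127,0.028,0],[0,0,0,0],[0.0145,0,0.0067,0],[0.0145,0,0.0067,0],[0.0145,0,0.0067,0],[0.0145,0,0.0067,0],[0.0145,0,0.0067,0],[0.0145,0,0.0067,0],[0.009,0,0.0042,0],[0,0,0,0]]

```text
time_s: 33.33
tcp_pos: [0.619, -0.0185, 0.0756]
ee_rot: [[-0.008, 1.0, 0.011], [0.416, 0.013, -0.909], [-0.909, -0.003, -0.416]]
wrist_force: [0.2, -0.1, -0.6]
gripper_width: 0.651
gripper_force: 30.0
```

```bash
python3 st.py
```

```text
33.325 [24.5, 46.21, -30.32, 61.39, -71.4, 103.17] [0.619, -0.0185, 0.0756] [[-0.008, 0.9999, 0.0111], [0.4158, 0.0134, -0.9093], [-0.9094, -0.0026, -0.4159]]
```

>>> jog_arm:
  rows:
    - [[0.0042,0,0.0019,0],[0.0042,0,0.0019,0],[0.0027,0,0.0013,0],[0.0018,0,0.0008,0],[0,0,0,0]]

```text
time_s: 33.95
tcp_pos: [0.6191, -0.0183, 0.0621]
ee_rot: [[-0.007, 1.0, 0.012], [0.416, 0.014, -0.909], [-0.909, -0.001, -0.416]]
wrist_force: [0.0, -0.1, -1.6]
gripper_width: 0.653
gripper_force: 30.0
```

>>> jog_arm:
  rows:
    - [[0.0014,0,0.0006,0],[0.0014,0,0.0006,0],[0,0,0,0]]

```text
time_s: 34.33
tcp_pos: [0.6191, -0.0182, 0.059]
ee_rot: [[-0.007, 1.0, 0.012], [0.416, 0.014, -0.909], [-0.909, -0.002, -0.416]]
wrist_force: [0.3, -0.8, -1.8]
gripper_width: 0.653
gripper_force: 30.0
```

>>> jog_arm:
  rows:
    - [[0.0009,0,0.0004,0],[0,0,0,0]]

```text
time_s: 34.58
tcp_pos: [0.6191, -0.0182, 0.0581]
ee_rot: [[-0.007, 1.0, 0.012], [0.416, 0.014, -0.909], [-0.909, -0.001, -0.417]]
wrist_force: [0.8, 0.7, -1.0]
gripper_width: 0.648
gripper_force: 30.0
```

>>> jog_arm:
  rows:
    - [[0.0005,0,0.0002,0],[0,0,0,0]]

```text
time_s: 34.83
tcp_pos: [0.6192, -0.0181, 0.0579]
ee_rot: [[-0.007, 1.0, 0.012], [0.416, 0.014, -0.909], [-0.909, -0.001, -0.416]]
wrist_force: [-0.8, 1.2, 0.6]
gripper_width: 0.653
gripper_force: 30.0
```

>>> jog_arm:
  claw: 0.85
  rows:
    - [[0,0,0,0],[0,0,0,0],[0,0,0,0],[0,0,0,0],[-0.009,0,-0.0042,0],[-0.018,0,-0.0083,0],[-0.027,0,-0.0125,0],[-0.036,0,-0.0166,0],[-0.036,0,-0.0166,0],[-0.036,0,-0.0166,0],[-0.036,0,-0.0166,0],[-0.036,0,-0.0166,0],[-0.04,0.03,0.02,0],[-0.04,0.03,0.02,0],[-0.04,0.03,0.02,0],[-0.04,0.03,0.02,0],[0,0,0,0]]

```text
time_s: 36.95
tcp_pos: [0.7413, -0.1581, 0.4308]
ee_rot: [[0.0, 1.0, 0.01], [0.417, 0.009, -0.909], [-0.909, 0.004, -0.417]]
wrist_force: [0.4, 1.3, -0.6]
gripper_width: 0.847
gripper_force: 0.0
```

```bash
python3 st.py
python3 - <<'E'
from h import *
for cam,c,w in (("top",[.515,.174,.03],16),("scene",[.515,.174,.02],20)):
    m=camera_model(cam);I=np.median([capture(cam) for _ in range(5)],axis=0).astype(int)
    u,v=proj(m,c).round().astype(int);print(cam,u,v)
    for row in I[v-w:v+w,u-w:u+w]: print(''.join('a' if p[0]-p[2]>30 else 'B' if p[2]-p[0]>30 else 'W' if p.min()>150 else '.' if p.max()<60 else '-' for p in row))
    np.save(cam+"_end.npy",I)
m=camera_model("top");I=np.load("top_end.npy")
bl=((I[...,2]-I[...,0])>30).astype(np.uint8);n,l,s,ce=cv2.connectedComponentsWithStats(bl)
for i in range(1,n):
    if s[i,4]>60: print("blue",s[i,4],topos(m,*ce[i],.04).round(3))
A=np.load("top.npy").astype(int)
d=(np.abs(cv2.GaussianBlur(A.astype(np.float32),(0,0),1)-cv2.GaussianBlur(I.astype(np.float32),(0,0),1)).max(2)>30).astype(np.uint8)
n,l,s,ce=cv2.connectedComponentsWithStats(d)
for i in range(1,n):
    if s[i,4]>15: print("changed",s[i].tolist())
E
```

```text
36.95 [9.75, 32.68, -0.01, 64.45, -84.02, 146.4] [0.7413, -0.1581, 0.4308] [[0.0001, 0.9999, 0.0101], [0.4173, 0.0091, -0.9087], [-0.9088, 0.0043, -0.4172]]
top 200 217
--------------------------------
--------------------------------
--------------------------------
--------------------------------
--------------------------------
--------------------------------
--------------------------------
------W-------------------------
-----WW-------------------------
---------WWW--------------------
--------------------------------
--WW-----aaaa-------------------
-WWW----aaaaa-------------------
W-W-W---aaaaaa------------------
-WW-WW--aaaa--------------------
-W--WW--------------------------
WWWWWW--WWW---------------------
WW-WWW----aa--------------------
WW--WW--aaaaa-------------------
W-WWWW--aaaaa-------------------
WWW-W---aaaaa-------------------
WWWWW----aaa--------------------
WWWWWW--------------------------
----W------WW-------------------
WWWWWW-----WW-------------------
WWWWWWWWWWWW--------------------
WWWWWWWWWWWW--------------------
WWWWWWWWWWWW--------------------
WWWWWWW
[... 1544 characters left out ...]
-----------------------------
.---------------------------------------
-.--------------------------------------
--.-------------------------------------
---.------------------------------------
----.-----------------------------------
blue 164 [0.84  0.658 0.04 ]
blue 3391 [ 0.813 -0.636  0.04 ]
blue 327 [ 0.617 -0.072  0.04 ]
blue 125 [0.365 0.415 0.04 ]
changed [152, 101, 174, 283, 11720]
changed [202, 147, 7, 11, 53]
changed [257, 183, 22, 16, 350]
changed [308, 191, 6, 4, 18]
changed [296, 198, 4, 7, 19]
changed [214, 235, 285, 149, 14644]
changed [148, 301, 4, 23, 59]
changed [205, 324, 7, 11, 57]
changed [266, 344, 5, 8, 24]
changed [256, 360, 11, 24, 120]
changed [267, 367, 5, 16, 60]
```

Run:
```python
from h import *
A=cv2.resize(cv2.imread("pics/scene0.png"),(512,384),interpolation=cv2.INTER_AREA).astype(np.float32);B=np.load("scene_end.npy")[:,:,::-1].astype(np.float32)
B=cv2.resize(cv2.resize(B,(768,576),interpolation=cv2.INTER_CUBIC),(512,384),interpolation=cv2.INTER_AREA)
m=camera_model("scene")
for n,p in dict(pink=[.808,-.028,.03],green=[.73,-.271,.04],syrup=[.75,.174,.06],tub=[.367,.401,.04],mug=[.592,-.495,.05],phone=[.617,.427,0],gN=[.476,-.184,.02],gR=[.588,-.355,.02]).items():
    u,v=proj(m,p).round().astype(int);w=28
    a,b=[cv2.createCLAHE().apply(cv2.GaussianBlur(x,(0,0),1)[max(v-w,0):v+w,max(u-w,0):u+w].mean(2).astype(np.uint8)).astype(np.float32) for x in (A,B)]
    s,r=cv2.phaseCorrelate(a,b,cv2.createHanningWindow(a.shape[::-1],cv2.CV_32F));print(n,(u,v),np.round(s,2),round(r,2))
```

```text
pink (np.int64(286), np.int64(262)) [-0.18 -0.11] 0.71
green (np.int64(187), np.int64(270)) [-0.14 -0.09] 0.84
syrup (np.int64(341), np.int64(215)) [-0.12  0.13] 0.88
tub (np.int64(333), np.int64(130)) [-0.05 -0.15] 0.84
mug (np.int64(88), np.int64(257)) [0.1  0.06] 0.97
phone (np.int64(379), np.int64(177)) [0.01 0.25] 0.96
gN (np.int64(192), np.int64(200)) [-0.02 -0.15] 0.82
gR (np.int64(144), np.int64(245)) [-0.04  0.11] 0.91
```

Nothing else on the counter has moved, the six vials stand on the cover, and the rack is on the counter. Handing the job in.

```bash
python3 -c "
from station import *
print(finish_job())"
```

```text
the job is handed in; nothing more can be done
None
```

The job is handed in: the cover lies in the tray with six vials standing on it, the empty rack (open side down) is on the counter right of the tray, and camera checks show nothing else moved.

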